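Hold the fume extractor's inlet gate half open for its low-airflow check

ROBOT

A 6-joint arm with a two-finger parallel gripper is mounted at the origin on the work surface. World frame = base frame: x ahead of the robot, y to its left, z up, the work surface at z = 0. Lengths are in m, angles in degrees, forces in N, time in s.
With the tool pointing down it reaches from about 0.35 to 0.875 m from the base axis. Payload 4.2 kg.
Tool frame: the origin (TCP) lies midway between the tips of the shut fingers; the grasp point (between the pads) lies 19 mm behind it; z points along the fingers, y is the direction in which the jaws open and shut (so a half turn about z gives the same grasp; the last joint's range is limited). The gripper opens to 87 mm and grips with 3 to 60 N. Pads are 19 mm wide; open, the fingers measure 117 mm over their backs; the gripper's body (75 mm by 190 mm) begins 51 mm behind the grasp point.
Start: joints at [89.129, 22.042, 0.453, 0, -68.411, -14.817], TCP at [0.169, 0.602, 0.198] pointing down, gripper open.
Joint ranges: [-179.83, 179.83], [-69.29, 118.12], [-61.27, 80.66], [-181.25, 117.63], [-171.15, -9.14], [-177.46, 177.46]. Speed limits (degrees/s): [159.86, 159.86, 180, 180, 180, 180].

INTERFACE

Orientations are given as a 3x3 rotation matrix whose columns are the frame's x, y, z axes.
In Python, from station import r gives the robot as it stands.
- The arm moves only by the tool carry_out, never from a script. Its argument "steps" is a list of rows, each a list of 2 entries, a list of its own where there are three numbers: the shift along the tool's x, y, z in cm, then the turn about the tool's z in degrees. In form: [[[x, y, z], twist], ...]. A call has 1 to 20 rows; each row is the pose to reach, as a shift and turn from the pose measured when the call began, along the tool's axes at that moment; what a row does not reach only later rows make up. A row lasts 1/10 s, in which the tool goes at most 50 mm and 8.59 degrees, less where a joint would pass 70% of its speed; a pose out of reach is approached as far as the arm can. A call with a gripper value outside its range is refused whole. "gripper" is the gripper's target within -1 to 1 (fully open at 1, half-way at 0, shut at -1), set as the call begins (left out, the last holds). The fingers move at their own pace and stop on an object; the grip force is fixed at half the most. Time passes only in rows, so rows that repeat a pose let the fingers close. It gives the time, the measured TCP pose, the force and the opening at its end, in the units of the state.
- r.sense(): the state, without advancing time (a new reading comes with each control period).
- r.capture(name): name is "scene" or "top" or "wrist"; returns the picture (480x640x3 uint8, red, green, blue); there is no depth.
- r.calibration(name): a dict with "camera_matrix" (3x3 intrinsics, pixels), "world_from_camera" (4x4, takes a point from camera to world coordinates). Camera axes: x right, y up, looking along -z (the intrinsics and any distortion apply to the point x, -y, -z); pixel columns grow to the right and rows downward; lengths in m; the calibration is good to about 2 mm. A picture is of the moment at which its call begins: read the wrist's pose just before it. calibration takes no time and is no camera call; for the wrist camera it gives the pose at the moment of the call.
- r.finish_job(): hands the job in, once; it reports no verdict.
Trained networks look in the newest picture that a camera, given by its name, has taken for a name from the list of things; names that differ only in an ending like _2 or _b are one class to them, and where a whole thing is asked for, a point or a joint stands for the part that bears it (a point fixed in the world has none). Each returns a list of dicts, best first, with "confidence" (0 to 1); they miss things now and then, are a little off and sometimes report something else, mostly with a low value. They report only what shows in the picture. A call takes as long as a camera call.
- r.cut_out(camera, target): "pixels" (480x640 bool, what is visible of it).
- r.place_of(camera, target): "centre" ([x, y, z] in m, in world coordinates, good to about 4 mm: a listed point, or the origin of a listed thing).
The state is a dict: "time_s": time; "joints": joint angles; "joint_velocities": joint speeds; "effort": joint torques, N m; "tcp_pos": TCP position; "ee_rot": TCP orientation; "wrist_force": force on the tool from outside, world axes, zero at the start; "moment": the same for the moment, N m; "gripper_width": opening from 0.0 (shut) to 1.0 (fully open).
Only numpy, scipy, OpenCV 4.12 (cv2) and the standard library are available. Lean on these libraries where they do the work, as an engineer would, in place of code of your own. Each camera call takes 0.05 s, during which the arm holds its last target. There are 200 camera calls.

TASK

Set the bench fume extractor up for its low-airflow check: first turn the fan-speed knob on its top all the way down, anticlockwise to its end stop, and let go of it. Then take the black pull of the self-closing inlet gate, draw the gate towards the unit's front against its spring until it is half open, and finish while still holding it there (it snaps shut if released). Leave the other things on the bench and on the unit where they are.

Things in the scene. Friction and masses are not known exactly. Their poses are not given: they have to be found in the camera images.
- extractor: Bench fume extractor, fixed: low white steel case 250 deep (x) x 380 wide (y) x 150 mm high. Origin: centre of its underside; -x is its front (dark grille), towards the robot; z up. Its flat top panel, 150 mm above the bench, carries the fan control and the inlet gate, 102 mm either side of the middle (which is on which side varies).
- fan_knob (a joint): Fan-speed knob, rad: 0 = minimum, the anticlockwise end stop; grows clockwise (seen from above) to 4.71 = maximum. Friction torque about 0.03 N m; it stays where it is left. It starts 0.7 to 2.3 rad above the minimum, so it may take more than one grasp.
- knob_grip (a point): Grasp point of the black fan-speed knob, on its upright axis, 36 mm above the top panel. The knob: a disc of diameter 43 mm, 6 to 15 mm above the panel, with a bar grip across it 40 long x 14 wide, up to 44 mm above the panel. The frame turns with the knob: x along the bar, away from its white pointer line; z up. At minimum the pointer shows half past seven, seen from the unit's front.
- inlet_gate (a joint): Travel of the inlet gate, m: 0 = shut, 0.064 = fully open, half open = 0.032. A spring pulls it shut: about 3 N at shut, 8.5 N at half, 14 N at fully open. It slides towards the unit's front (-x of gate_handle and of gate_bore).
- gate_handle (a point): Grasp point on the gate's upright black pull, moves with it: a lip 10 mm thick (x) x 44 wide (y), rising to 52 mm above the top panel; this point is at its middle, 38 mm above the panel. The gate opens along -x of this frame; z up. The pull stands on a steel crossbar 10 (x) x 132 (y), top 12.5 mm above the panel; behind it (+x) the blade, 72 wide, top at 8 mm, runs 43 mm to the fixed frame.
- gate_bore (a point): Centre of the round inlet, bore 60 mm, on top of the fixed frame (104 x 104 mm, 17 mm above the panel); a spigot of diameter 70 rises to 37 mm above the panel. Axes as gate_handle. The pull's distance from here along -x: shut 100, half 132, open 164 mm. Half open, the blade's edge crosses the middle of the bore and the crossbar's ends stand at the longest of the five marks on the scales.
- solder_reel: Bystander: reel of solder, diameter 60, height 38 mm, standing on the unit's top behind the knob, about 115 mm from the knob's axis. Origin: centre of its underside.
- solder_sucker: Bystander: grey desoldering pump, diameter 19, 172 mm long, lying front to back on the middle of the unit's top. Origin: underside near its middle.
- breadboard: Bystander: white breadboard 55 x 165 x 9 mm, on the bench to the left, in front of the unit. Origin: centre of its underside.
- multimeter: Bystander: black multimeter 155 x 74, 45 mm high, on the bench to the robot's left. Origin: centre of its underside.
- side_cutters: Bystander: side cutters with blue handles, 145 mm long, 12 mm high, on the bench to the right. Origin: near the joint, on the underside.
- flux_jar: Bystander: amber jar with black cap, diameter 52, height 60 mm, on the bench to the right. Origin: centre of its underside.
- screwdriver: Bystander: screwdriver with orange handle, 170 mm long, 26 mm high, on the bench to the left of the breadboard. Origin: underside at mid-length.

How it is judged (in metres and radians):
On the way, in this order (a step that is already met when the one before it is completed fails the run):
1. the fan-speed knob is at its anticlockwise end stop and let go, the gate not yet drawn (value of joint fan_knob below 0.08 rad and contact force between the fingers and fan_knob below 0.1 N and value of joint inlet_gate below 0.008 m), for 0.2 s.
2. the inlet gate is held half open by the fingers (value of joint inlet_gate between 0.026 and 0.038 m and contact force between the fingers and inlet_gate above 3 N), for 0.3 s.
At the end, for the whole second after the job is handed in: The fan-speed knob is within 0.08 rad of its anticlockwise end stop, and the fingers hold the inlet gate still at half travel, 32 mm +/- 6 mm, bearing on it with more than 3 N. No bystander has been moved by more than 20 mm (all of step 2 and value of joint fan_knob below 0.08 rad and velocity of joint inlet_gate between -0.01 and 0.01 m/s); the arm keeps its last pose, push and grip.
It fails at once if another thing on the bench or on the unit is moved by more than 20 mm (distance of any of solder_reel, solder_sucker, breadboard, multimeter, side_cutters, flux_jar, screwdriver from where it was at the start of the episode above 0.02 m).
It also fails if it takes over 58 s, if anything falls off the work surface, if the arm or the gripper's body presses on something with over 40 N, if the wrist force passes 120 N, or if a joint passes its speed limit or range.

## Working session

There is one attempt and no reset: what is moved stays moved. The work goes in short steps, Python scripts to look and compute and a tool call to move; the robot and the scene stay as the last step left them, time stands still between calls to the robot, and variables do not carry over. Pictures are saved under pics/ and viewed, about 8 in all and at most 12, crops included, and the job is handed in when it is done.

Besides the shell and the picture viewer there is one more tool, called after "Call:" as name(argument=value, ...) on one line, values as JSON. carry_out: Moves the arm, as the interface text tells. Its arguments: {"type":"object","properties":{"steps":{"type":"array","items":{"type":"array"}},"gripper":{"type":"number"}},"required":["steps"]}

```bash
mkdir -p pics; cat > h.py <<'E'
from station import r
import numpy as np, cv2
def save(cam,name):
    im=r.capture(cam); cv2.imwrite(f'pics/{name}.png',im[:,:,::-1]); return im
def proj(cam,P):
    c=r.calibration(cam);T=np.linalg.inv(np.array(c['world_from_camera']));p=T[:3,:3]@np.array(P)+T[:3,3]
    q=np.array(c['camera_matrix'])@np.array([p[0],-p[1],-p[2]]);return q[:2]/q[2]
def back(cam,uv,z):
    c=r.calibration(cam);T=np.array(c['world_from_camera']);d=np.linalg.inv(np.array(c['camera_matrix']))@np.array([uv[0],uv[1],1.])
    d=T[:3,:3]@np.array([d[0],-d[1],-d[2]]);o=T[:3,3];return o+d*(z-o[2])/d[2]
E
python3 - <<'E'
from h import *
np.set_printoptions(precision=4,suppress=True)
s=r.sense();print(s['time_s'],s['tcp_pos'],s['ee_rot'],s['gripper_width'])
for c in ('top','scene'):
    save(c,c+'0')
    for t in ('extractor','knob_grip','gate_handle','gate_bore','solder_reel','solder_sucker'):
        print(c,t,[(np.round(d['centre'],4),round(d['confidence'],2)) for d in r.place_of(c,t)[:2]])
print(r.sense()['time_s'])
E
```

```text
0.0 [0.1688 0.6011 0.1969] [[ 0.9627 -0.2706 -0.0005]
 [-0.2706 -0.9627 -0.0021]
 [ 0.0001  0.0021 -1.    ]] 1.0000916472125518
top extractor [(array([ 0.5929, -0.0783,  0.0005]), 0.56)]
top knob_grip [(array([0.6908, 0.404 , 0.0001]), 0.52), (array([0.5303, 0.0064, 0.1863]), 0.51)]
top gate_handle [(array([ 0.5721, -0.187 ,  0.1879]), 0.83)]
top gate_bore [(array([ 0.6688, -0.16  ,  0.1681]), 0.61)]
top solder_reel [(array([0.6371, 0.0433, 0.1487]), 0.95), (array([ 0.5719, -0.1907,  0.1858]), 0.55)]
top solder_sucker [(array([ 0.6091, -0.0715,  0.151 ]), 0.72), (array([ 0.3582,  0.2713, -0.0022]), 0.64)]
scene extractor []
scene knob_grip [(array([0.5284, 0.0133, 0.1831]), 0.53)]
scene gate_handle [(array([ 0.5774, -0.1886,  0.1874]), 0.82)]
scene gate_bore [(array([ 0.6699, -0.1583,  0.1674]), 0.92)]
scene solder_reel [(array([0.6384, 0.0483, 0.1498]), 0.96)]
scene solder_sucker [(array([ 0.6095, -0.0743,  0.1513]), 0.81), (array([ 0.3672,  0.4576, -0.003 ]), 0.64)]
0.7
```

View pics/top0.png

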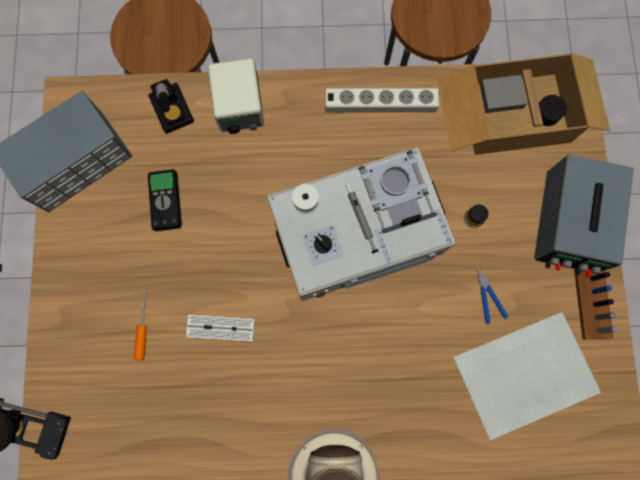

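View pics/scene0.png

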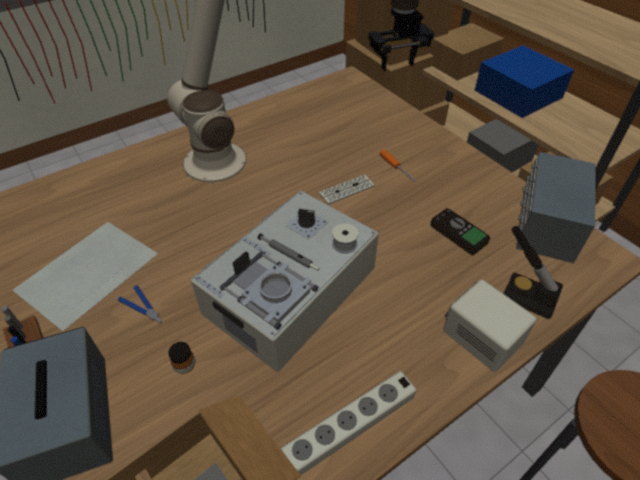

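Call:
carry_out(steps=[[[0,0,-5],0],[[0,0,-10],0],[[3,3,-13],0],[[6.5,6,-13],0],[[10,9.5,-13],0],[[13.5,12.5,-13],0],[[17,16,-13],0],[[20.5,19,-13],0],[[24,22.5,-13],0],[[27.5,25.5,-13],0],[[31,28.5,-13],0],[[34.5,32,-13],0],[[38,35,-13],0],[[41,38,-13],0],[[44,41,-13],0],[[44,41,-13],0]])

```text
time_s: 2.3
tcp_pos: [0.4831, 0.0844, 0.3277]
ee_rot: [[0.961, -0.276, -0.0], [-0.276, -0.961, -0.001], [-0.0, 0.001, -1.0]]
wrist_force: [-0.3, 0.1, -1.6]
gripper_width: 1.0
```

```bash
python3 - <<'E'
from h import *
np.set_printoptions(precision=4,suppress=True)
s=r.sense();print(s['time_s'],s['tcp_pos'],s['ee_rot'],s['joints'])
im=save('wrist','w1')
for t in ('knob_grip','gate_handle','gate_bore','solder_reel','solder_sucker'):
        print(t,[(np.round(d['centre'],4),round(d['confidence'],2)) for d in r.place_of('wrist',t)[:2]])
print(proj('wrist',[.53,.01,.186]))
E
```

```text
2.3 [0.4831 0.0844 0.3277] [[ 0.961  -0.2765 -0.0003]
 [-0.2765 -0.961  -0.001 ]
 [-0.0001  0.001  -1.    ]] [ 28.9537   4.7715  -4.0783   0.0407 -81.1948  44.9905]
knob_grip [(array([0.5297, 0.0111, 0.1834]), 0.55)]
gate_handle [(array([ 0.5713, -0.1903,  0.1886]), 0.79)]
gate_bore []
solder_reel [(array([0.638 , 0.0463, 0.1474]), 0.63)]
solder_sucker [(array([ 0.6077, -0.0713,  0.1524]), 0.93)]
[394.4717 139.7556]
```

View pics/w1.png

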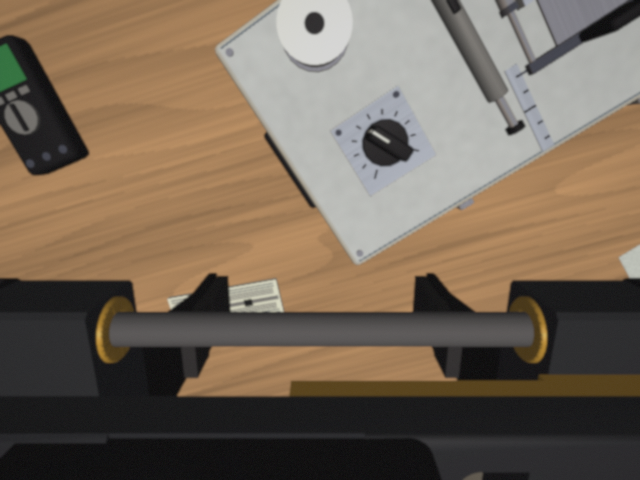

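```bash
python3 - <<'E'
from h import *
np.set_printoptions(precision=4,suppress=True)
a=back('wrist',(358,262),.15);b=back('wrist',(218,48),.15);print(a,b,np.linalg.norm(a-b),np.degrees(np.arctan2(*(b-a)[[1,0]])))
im=cv2.imread('pics/w1.png');c=cv2.resize(im[90:210,315:455],None,fx=5,fy=5,interpolation=cv2.INTER_CUBIC);cv2.imwrite('pics/c1.png',c)
E
```

```text
[0.4179 0.0666 0.15  ] [0.6472 0.138  0.15  ] 0.2401664007587383 17.297412155593694
```

View pics/c1.png

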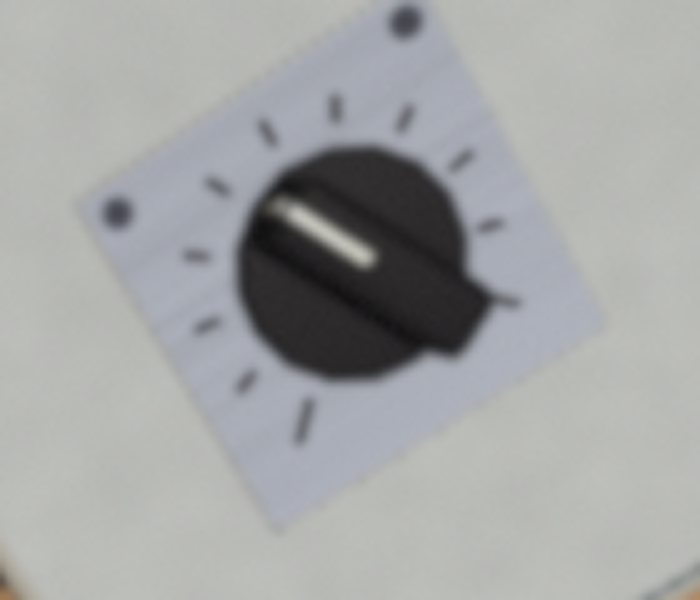

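```bash
python3 - <<'E'
from h import *
np.set_printoptions(precision=4,suppress=True)
a=back('wrist',(389.4,142.4),.194);b=back('wrist',(371,130.6),.194)
d=b-a;print(a,b,np.degrees(np.arctan2(d[1],d[0])))
e=back('wrist',(413,173.5-18.5),.194);print('bar end',e, np.degrees(np.arctan2(*(a-e)[[1,0]])))
a=back('wrist',(378,126),.194);b=back('wrist',(413,148),.194);d=a-b;print(np.degrees(np.arctan2(d[1],d[0])))
print('disc c',back('wrist',(385.4,142.4),.165))
s=r.sense();R=np.array(s['ee_rot']);print('tool y',np.degrees(np.arctan2(R[1,1],R[0,1])),R.T@(np.array([.53,.010,.19])-s['tcp_pos']))
E
```

```text
[0.5296 0.016  0.194 ] [0.5429 0.0286 0.194 ] 43.370606246120886
bar end [ 0.5142 -0.0009  0.194 ] 47.689644585215234
44.01778929812966
disc c [0.5286 0.0147 0.165 ]
tool y -105.57951029180006 [0.0681 0.063  0.1381]
```

Call:
carry_out(steps=[[[3,3,0],8],[[6.3,5.6,0],16],[[6.3,5.6,1],24],[[6.3,5.6,2],32],[[6.3,5.6,3],40],[[6.3,5.6,4],48],[[6.3,5.6,5],56],[[6.3,5.6,6],64],[[6.3,5.6,7],72],[[6.3,5.6,7],80],[[6.3,5.6,7],88],[[6.3,5.6,7],96],[[6.3,5.6,7],104],[[6.3,5.6,7],112],[[6.3,5.6,7],120],[[6.3,5.6,7],120.4],[[6.3,5.6,7],120.4]])

```text
time_s: 4.3
tcp_pos: [0.5269, 0.0189, 0.2583]
ee_rot: [[-0.716, -0.698, 0.001], [-0.698, 0.716, 0.0], [-0.001, -0.0, -1.0]]
wrist_force: [0.6, 0.3, -0.7]
gripper_width: 0.999
```

```bash
python3 - <<'E'
from h import *
np.set_printoptions(precision=4,suppress=True)
s=r.sense();R=np.array(s['ee_rot']);print(s['time_s'],s['tcp_pos'],R,s['joints'])
print(R.T@(np.array([.5285,.013,.172])-s['tcp_pos']))
save('wrist','w2')
print([(d['centre'],d['confidence']) for d in r.place_of('wrist','knob_grip')])
E
```

```text
4.3 [0.5269 0.0189 0.2583] [[-0.7161 -0.698   0.0006]
 [-0.698   0.7161  0.0004]
 [-0.0007 -0.0001 -1.    ]] [ 19.6933  10.2032  -7.3479  -0.0116 -72.4087 -65.4252]
[ 0.003  -0.0054  0.0863]
[([0.5292, 0.0109, 0.1807], 0.67)]
```

View pics/w2.png

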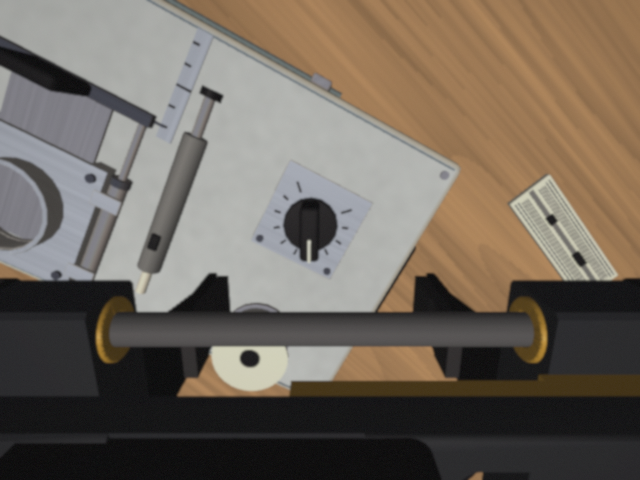

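```bash
python3 - <<'E'
from h import *
np.set_printoptions(precision=4,suppress=True)
s=r.sense();R=np.array(s['ee_rot'])
for p in (back('wrist',(310,223),.165),back('wrist',(310,228),.194)):
    print(p,R.T@(p-s['tcp_pos']))
E
```

```text
[0.5276 0.0075 0.165 ] [ 0.0073 -0.0084  0.0932]
[0.5247 0.0059 0.194 ] [ 0.0106 -0.0076  0.0642]
```

Call:
carry_out(steps=[[[0.5,-0.7,2],0],[[0.5,-0.7,4.5],0],[[0.5,-0.7,7],0],[[0.5,-0.7,8.6],0],[[0.5,-0.7,8.6],0],[[0.5,-0.7,8.6],0]])

```text
time_s: 5.0
tcp_pos: [0.5287, 0.0102, 0.1727]
ee_rot: [[-0.716, -0.698, 0.001], [-0.698, 0.716, -0.0], [-0.001, -0.001, -1.0]]
wrist_force: [0.5, -0.0, 0.3]
gripper_width: 0.998
```

Call:
carry_out(steps=[[[0,0,0],0],[[0,0,0],0],[[0,0,0],0],[[0,0,0],0],[[0,0,0],0],[[0,0,0],0],[[0,0,0],0],[[0,0,0],0]], gripper=-1)

```text
time_s: 5.8
tcp_pos: [0.5287, 0.0102, 0.1727]
ee_rot: [[-0.716, -0.698, 0.001], [-0.698, 0.716, -0.0], [-0.001, -0.001, -1.0]]
wrist_force: [-0.4, -0.1, 0.3]
gripper_width: 0.35
```

Call:
carry_out(steps=[[[0,0,0],0],[[0,0,0],0],[[0,0,0],0],[[0,0,0],0],[[0,0,0],0],[[0,0,0],0]])

```text
time_s: 6.4
tcp_pos: [0.5287, 0.0102, 0.1727]
ee_rot: [[-0.716, -0.698, 0.001], [-0.698, 0.716, -0.0], [-0.001, -0.001, -1.0]]
wrist_force: [-0.5, 0.4, -0.1]
gripper_width: 0.009
```

```bash
python3 - <<'E'
from h import *
im=save('wrist','w3'); s=r.sense();print(s['joints'],s['moment'],s['effort'],s['gripper_width'])
a=r.capture('scene');b=r.capture('top')
a=cv2.resize(a[150:300,220:420],(640,480)); 
cv2.imwrite('pics/s3.png',a[:,:,::-1])
c=np.hstack([cv2.resize(im,(400,300)),cv2.resize(a,(400,300))]);cv2.imwrite('pics/w3s.png',c[:,:,::-1])
E
```

```text
[ 1.87029250e+01  1.38549906e+01 -1.52796206e+01  2.25383543e-02
 -6.08132517e+01 -6.44576563e+01] [ 0.1287517  -0.07687707 -0.0380956 ] [ 2.19833462e-03 -3.05027068e+01  1.75581497e+01  3.95358324e+00
 -5.17943571e-02  7.20811749e-05] 0.006110073380046588
```

View pics/w3s.png

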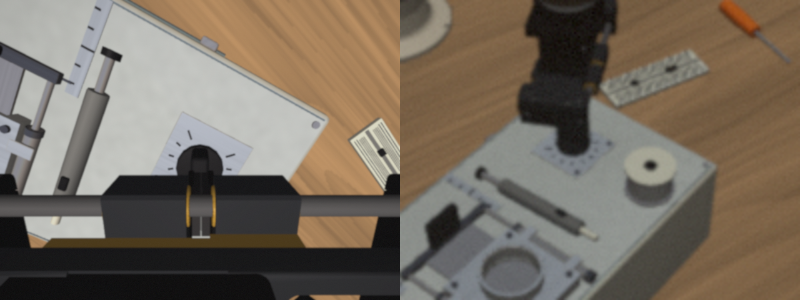

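```bash
python3 - <<'E'
from h import *
np.set_printoptions(precision=1,suppress=True)
s=r.sense();R=np.array(s['ee_rot']);t=np.array(s['tcp_pos'])
T=np.array(r.calibration('wrist')['world_from_camera']);print('cam in tool mm',1000*R.T@(T[:3,3]-t),'look',R.T@-T[:3,2])
for n,p in dict(tcp=t,grasp=t-.019*R[:,2],disc=[.528,.0105,.165],tail=[.528-.0143,.0105-.0139,.194],point=[.528+.0143,.0105+.0139,.194]).items(): print(n,proj('wrist',p))
im=cv2.imread('pics/w3.png')
cv2.imwrite('pics/c3.png',cv2.resize(im[200:420,220:420],None,fx=2.7,fy=2.7,interpolation=cv2.INTER_CUBIC))
E
```

```text
cam in tool mm [  73.3   -0.  -186.5] look [-0.3  0.   1. ]
tcp [320.9 276.2]
grasp [320.9 290.5]
disc [322.2 270.7]
tail [322.5 252.5]
point [322.2 329.3]
```

View pics/c3.png

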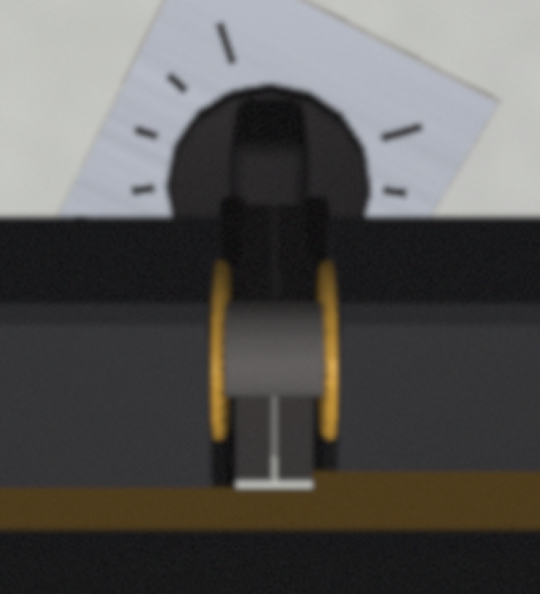

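Call:
carry_out(steps=[[[0,0,0],-7],[[0,0,0],-14],[[0,0,0],-21],[[0,0,0],-28],[[0,0,0],-35],[[0,0,0],-42],[[0,0,0],-49],[[0,0,0],-56],[[0,0,0],-63],[[0,0,0],-70],[[0,0,0],-77],[[0,0,0],-84],[[0,0,0],-91],[[0,0,0],-98],[[0,0,0],-102],[[0,0,0],-102]])

```text
time_s: 8.15
tcp_pos: [0.5287, 0.0102, 0.1727]
ee_rot: [[0.831, -0.556, 0.001], [-0.556, -0.831, -0.0], [0.001, -0.001, -1.0]]
wrist_force: [0.0, 0.2, 0.4]
gripper_width: 0.002
```

```bash
python3 - <<'E'
from h import *
im=save('wrist','w4'); s=r.sense();print(s['time_s'],s['tcp_pos'],s['joints'],s['moment'],s['gripper_width'])
E
```

```text
8.2 [0.52869658 0.01015282 0.17268314] [ 1.87028673e+01  1.38574277e+01 -1.52787807e+01  2.28714445e-02
 -6.08156552e+01  3.74559146e+01] [0.04698452 0.01149841 0.03357897] 0.004478475776234068
```

View pics/w4.png

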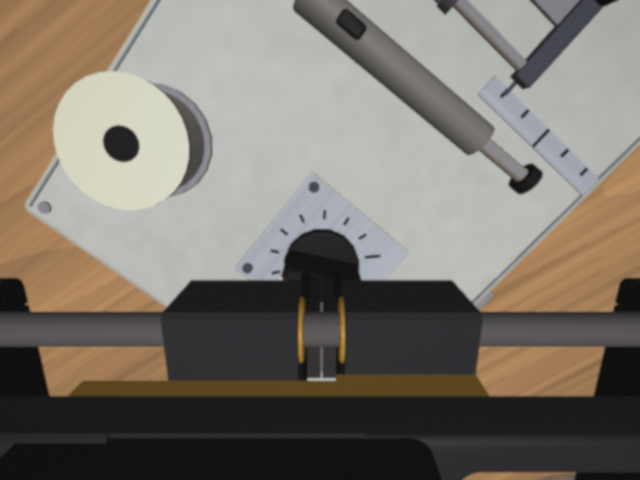

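```bash
python3 - <<'E'
from h import *
np.set_printoptions(precision=0,suppress=True)
s=r.sense();R=np.array(s['ee_rot']);t=np.array(s['tcp_pos']);print(r.calibration('wrist')['camera_matrix'])
for x in (-5,0,5,9.5,15):
    print(x,[np.round(proj('wrist',t+R@np.array([x,0,z])/1000)[1]) for z in (0,-10,-20,-30,-40)], 'half-width 11mm px', [round(proj('wrist',t+R@np.array([x,11,z])/1000)[0]-320) for z in (0,-20,-40)])
im=cv2.resize(cv2.imread('pics/w4.png')[215:400,240:400],None,fx=3,fy=3,interpolation=cv2.INTER_CUBIC)
im=np.clip(im.astype(float)*2.5,0,255).astype(np.uint8)
a=r.capture('scene')[170:290,250:370,::-1];a=np.clip(cv2.resize(a,None,fx=555/120,fy=555/120,interpolation=cv2.INTER_CUBIC)*1.8,0,255).astype(np.uint8)
cv2.imwrite('pics/c4.png',cv2.resize(np.hstack([im[:555],a[:,100:400]]),None,fx=1,fy=1))
print(proj('scene',t),proj('scene',[.528,.0105,.194]),proj('scene',[.528,.0105,.165]))
E
```

```text
[[372.   0. 321.]
 [  0. 372. 237.]
 [  0.   0.   1.]]
-5 [np.float64(284.0), np.float64(291.0), np.float64(300.0), np.float64(309.0), np.float64(320.0)] half-width 11mm px [21, 23, 25]
0 [np.float64(275.0), np.float64(282.0), np.float64(290.0), np.float64(299.0), np.float64(309.0)] half-width 11mm px [21, 23, 26]
5 [np.float64(266.0), np.float64(273.0), np.float64(281.0), np.float64(289.0), np.float64(299.0)] half-width 11mm px [21, 23, 26]
9.5 [np.float64(258.0), np.float64(265.0), np.float64(272.0), np.float64(280.0), np.float64(289.0)] half-width 11mm px [21, 23, 26]
15 [np.float64(249.0), np.float64(254.0), np.float64(261.0), np.float64(268.0), np.float64(277.0)] half-width 11mm px [21, 24, 26]
[306. 216.] [306. 209.] [306. 218.]
```

View pics/c4.png

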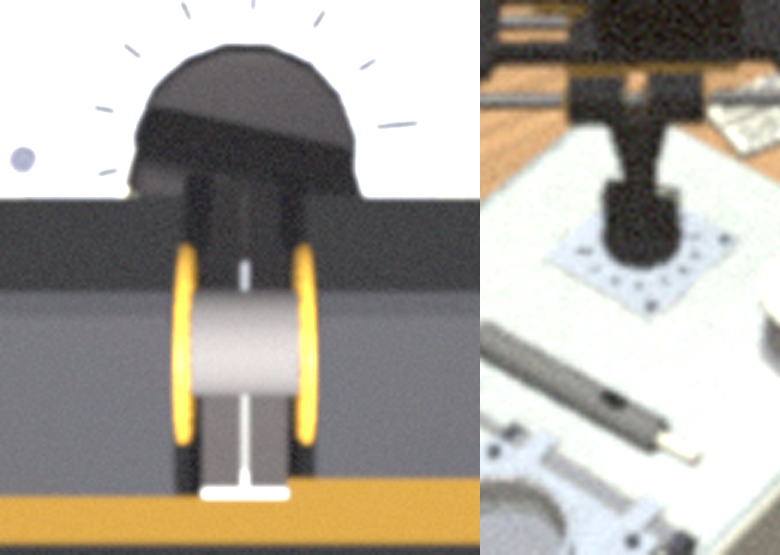

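Call:
carry_out(steps=[[[0,0,0.1],0],[[0,0,0.2],0],[[0,0,0.2],0]])

```text
time_s: 8.55
tcp_pos: [0.5285, 0.0101, 0.1705]
ee_rot: [[0.83, -0.557, 0.0], [-0.557, -0.83, -0.0], [0.0, -0.0, -1.0]]
wrist_force: [0.5, 0.5, -0.3]
gripper_width: 0.005
```

Call:
carry_out(steps=[[[0,0,0.1],0],[[0,0,0.2],0],[[0,0,0.2],0]])

```text
time_s: 8.85
tcp_pos: [0.5288, 0.0101, 0.1698]
ee_rot: [[0.831, -0.557, 0.002], [-0.557, -0.831, -0.0], [0.002, -0.001, -1.0]]
wrist_force: [-1.7, 0.1, 6.0]
gripper_width: 0.006
```

Call:
carry_out(steps=[[[0,0,-1.5],0],[[0,0,-3],0],[[0,0,-3],8],[[0,0,-3],16],[[0,0,-3],24],[[0,0,-3],32],[[0,0,-3],40],[[0,0,-3],48],[[0,0,-3],56],[[0,0,-3],64],[[0,0,-3],72],[[0,0,-3],80],[[0,0,-3],88],[[0,0,-3],96],[[0,0,-3],102],[[0,0,-3],102]], gripper=0.3)

```text
time_s: 10.45
tcp_pos: [0.5287, 0.0101, 0.1997]
ee_rot: [[-0.717, -0.697, 0.001], [-0.697, 0.717, -0.0], [-0.001, -0.001, -1.0]]
wrist_force: [1.0, -0.8, -0.6]
gripper_width: 0.651
```

```bash
python3 - <<'E'
from h import *
np.set_printoptions(precision=4,suppress=True)
im=save('wrist','w5'); s=r.sense();print(s['time_s'],s['tcp_pos'],s['joints'],s['gripper_width'],s['wrist_force'])
g=im.astype(int).sum(2)
# white pointer pixels within knob neighbourhood
R=np.array(s['ee_rot']);t=s['tcp_pos']
u,v=proj('wrist',[.528,.0105,.194]).astype(int);print(u,v)
c=im[v-60:v+60,u-60:u+60];cv2.imwrite('pics/c5.png',cv2.resize(c,None,fx=5,fy=5,interpolation=cv2.INTER_CUBIC)[:,:,::-1])
E
```

```text
10.5 [0.5287 0.0101 0.1997] [ 18.7139  12.5478 -12.923    0.053  -64.4565 -64.4558] 0.6534347735122236 [-0.6491 -0.0476 -0.4927]
322 271
```

View pics/c5.png

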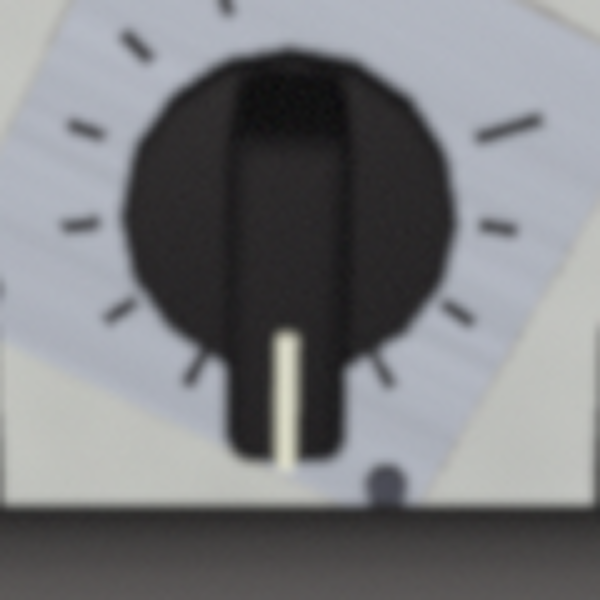

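Call:
carry_out(steps=[[[0,0,1.5],0],[[0,0,3],0],[[0,0,4.4],0],[[0,0,5.2],0],[[0,0,5.2],0]])

```text
time_s: 11.0
tcp_pos: [0.528, 0.0099, 0.1466]
ee_rot: [[-0.715, -0.699, -0.001], [-0.699, 0.715, -0.001], [0.001, -0.0, -1.0]]
wrist_force: [-0.4, 0.4, 0.3]
gripper_width: 0.653
```

Call:
carry_out(steps=[[[0,0,0],0],[[0,0,0],0],[[0,0,0],0],[[0,0,0],0],[[0,0,0],0],[[0,0,0],0],[[0,0,0],0],[[0,0,0],0]], gripper=-1)

```text
time_s: 11.8
tcp_pos: [0.5292, 0.0091, 0.1468]
ee_rot: [[-0.715, -0.699, 0.001], [-0.699, 0.715, -0.002], [0.001, -0.002, -1.0]]
wrist_force: [3.6, -4.0, -1.4]
gripper_width: 0.158
```

Call:
carry_out(steps=[[[0,0,0],-7],[[0,0,0],-14],[[0,0,0],-21],[[0,0,0],-28],[[0,0,0],-35],[[0,0,0],-42],[[0,0,0],-49],[[0,0,0],-56],[[0,0,0],-63],[[0,0,0],-70],[[0,0,0],-77],[[0,0,0],-84],[[0,0,0],-91],[[0,0,0],-98],[[0,0,0],-103],[[0,0,0],-103]])

```text
time_s: 13.4
tcp_pos: [0.5304, 0.009, 0.1469]
ee_rot: [[0.842, -0.539, 0.003], [-0.539, -0.842, -0.002], [0.004, 0.0, -1.0]]
wrist_force: [4.4, -1.9, -3.4]
gripper_width: 0.157
```

```bash
python3 - <<'E'
from h import *
s=r.sense();print(s['time_s'],s['moment'],s['wrist_force'],s['gripper_width'],s['joints'])
E
```

```text
13.4 [-0.47216263 -1.18406455  0.0103341 ] [ 4.37768825 -1.85983749 -3.44572171] 0.15726454499088738 [ 18.63456429  15.33489498 -17.3862693    0.22506385 -57.1327397
  38.60678868]
```

Not at the stop yet (small moment about z); continue in small steps.

Call:
carry_out(steps=[[[0,0,0],-2],[[0,0,0],-4],[[0,0,0],-6],[[0,0,0],-6]])

```text
time_s: 13.8
tcp_pos: [0.5305, 0.0091, 0.1468]
ee_rot: [[0.892, -0.452, 0.004], [-0.452, -0.892, -0.002], [0.004, -0.0, -1.0]]
wrist_force: [2.8, 0.1, -0.9]
gripper_width: 0.156
```

```bash
python3 - <<'E'
from h import *
s=r.sense();print(s['time_s'],s['moment'],s['wrist_force'],s['gripper_width'],s['joints'])
E
```

```text
13.8 [-0.16832944 -0.48478591 -0.5986996 ] [ 2.76471259  0.14573847 -0.87674197] 0.15571220077718395 [ 18.62014932  15.33843497 -17.3739219    0.2004244  -57.11482931
  44.40917565]
```

Call:
carry_out(steps=[[[0,0,0],0],[[0,0,0],0],[[0,0,0],0],[[0,0,0],0],[[0,0,0],0],[[0,0,-2],0],[[0,0,-5],0],[[0,0,-9],0],[[0,0,-12],0],[[0,0,-12],0]], gripper=0)

```text
time_s: 14.8
tcp_pos: [0.5327, 0.0096, 0.2721]
ee_rot: [[0.892, -0.451, 0.014], [-0.451, -0.892, -0.0], [0.013, -0.006, -1.0]]
wrist_force: [-0.2, -0.0, 0.1]
gripper_width: 0.501
```

```bash
python3 - <<'E'
from h import *
np.set_printoptions(precision=4,suppress=True)
im=save('wrist','w6'); s=r.sense();print(s['time_s'],s['tcp_pos'],s['ee_rot'],s['gripper_width'])
for t in ('knob_grip','gate_handle','gate_bore'):
        print(t,[(np.round(d['centre'],4),round(d['confidence'],2)) for d in r.place_of('wrist',t)[:2]])
R=np.array(s['ee_rot']);print(R.T@(np.array([.574,-.189,.25])-s['tcp_pos']))
E
```

```text
14.85 [0.5311 0.0096 0.2692] [[ 0.8921 -0.4518  0.0088]
 [-0.4518 -0.8921 -0.0003]
 [ 0.008  -0.0037 -1.    ]] 0.49946540200705164
knob_grip [(array([0.5284, 0.0115, 0.1829]), 0.92)]
gate_handle [(array([ 0.5733, -0.1904,  0.1852]), 0.61)]
gate_bore []
[0.1279 0.1579 0.0196]
```

View pics/w6.png

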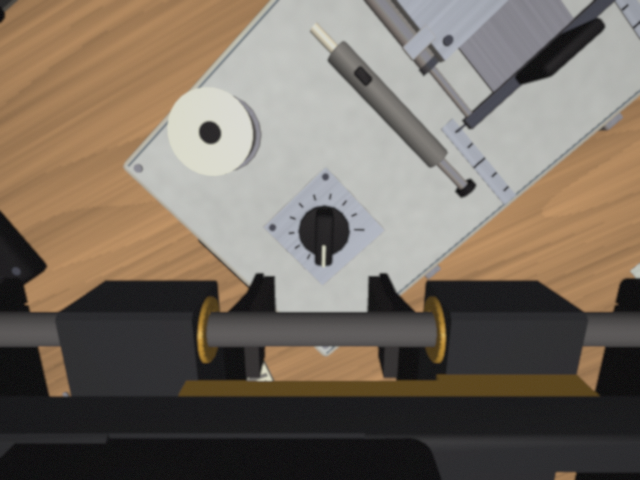

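Call:
carry_out(steps=[[[2.1,2.6,0],8],[[4.2,5.2,0],16],[[6.4,7.9,0],24],[[8.5,10.5,0],32],[[10.7,13.2,0],40],[[12.8,15.8,0],45.8],[[12.8,15.8,0],45.8],[[12.8,15.8,0],45.8]])

```text
time_s: 15.8
tcp_pos: [0.5712, -0.19, 0.2639]
ee_rot: [[0.297, -0.955, -0.003], [-0.955, -0.297, -0.002], [0.001, 0.003, -1.0]]
wrist_force: [0.1, 0.0, -0.2]
gripper_width: 0.498
```

```bash
python3 - <<'E'
from h import *
np.set_printoptions(precision=4,suppress=True)
im=save('wrist','w7'); s=r.sense();print(s['time_s'],s['tcp_pos'],s['ee_rot'],s['gripper_width'],s['joints'])
for c in ('wrist','top','scene'):
  if c!='wrist': r.capture(c)
  for t in ('gate_handle','gate_bore'):
        print(c,t,[(np.round(d['centre'],4),round(d['confidence'],2)) for d in r.place_of(c,t)[:2]])
print(proj('wrist',[.574,-.189,.202]))
E
```

```text
15.85 [ 0.5713 -0.1893  0.2645] [[ 0.2983 -0.9545 -0.0017]
 [-0.9545 -0.2982 -0.0016]
 [ 0.0011  0.0021 -1.    ]] 0.502692390720301 [ -2.8806  17.6898   3.4886   0.1008 -75.8894  20.2085]
wrist gate_handle [(array([ 0.576 , -0.1922,  0.1874]), 0.85)]
wrist gate_bore [(array([ 0.6706, -0.1614,  0.1664]), 0.85)]
top gate_handle [(array([ 0.5746, -0.1894,  0.1859]), 0.88), (array([0.6378, 0.0428, 0.15  ]), 0.22)]
top gate_bore [(array([ 0.6725, -0.1608,  0.1663]), 0.67)]
scene gate_handle [(array([ 0.574 , -0.1909,  0.1879]), 0.57), (array([ 0.3714,  0.4572, -0.0037]), 0.51)]
scene gate_bore [(array([ 0.6714, -0.1598,  0.17  ]), 0.85), (array([ 0.611 , -0.3774,  0.0013]), 0.29)]
[317.7457 241.4973]
```

View pics/w7.png

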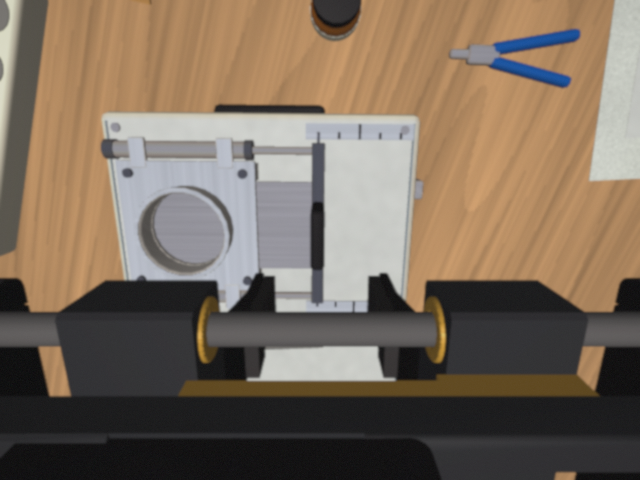

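Call:
carry_out(steps=[[[0.1,-0.2,3],0],[[0.1,-0.2,6],0],[[0.1,-0.2,8.5],0],[[0.1,-0.2,10.5],0],[[0.1,-0.2,11.7],0],[[0.1,-0.2,11.7],0],[[0.1,-0.2,11.7],0]])

```text
time_s: 16.95
tcp_pos: [0.575, -0.1898, 0.1501]
ee_rot: [[0.299, -0.954, 0.003], [-0.954, -0.299, -0.003], [0.004, -0.002, -1.0]]
wrist_force: [-0.7, 0.7, 0.5]
gripper_width: 0.501
```

Call:
carry_out(steps=[[[0,0,0],0],[[0,0,0],0],[[0,0,0],0],[[0,0,0],0],[[0,0,0],0],[[0,0,0],0],[[0,0,0],0]], gripper=-1)

```text
time_s: 17.65
tcp_pos: [0.5741, -0.19, 0.1502]
ee_rot: [[0.298, -0.954, 0.001], [-0.954, -0.298, -0.003], [0.003, -0.0, -1.0]]
wrist_force: [-2.7, -1.2, 2.3]
gripper_width: 0.113
```

Call:
carry_out(steps=[[[0,0.3,0],0],[[0,0.7,0],0],[[0,1.1,0],0],[[0,1.5,0],0],[[0,1.9,0],0],[[0,2.3,0],0],[[0,2.7,0],0],[[0,3.0,0],0],[[0,3.2,0],0],[[0,3.2,0],0],[[0,3.2,0],0],[[0,3.2,0],0]])

```text
time_s: 18.85
tcp_pos: [0.546, -0.1986, 0.1503]
ee_rot: [[0.299, -0.954, 0.007], [-0.954, -0.299, -0.002], [0.004, -0.006, -1.0]]
wrist_force: [6.4, 4.7, -3.1]
gripper_width: 0.116
```

```bash
python3 - <<'E'
from h import *
np.set_printoptions(precision=4,suppress=True)
im=save('wrist','w8'); s=r.sense();R=np.array(s['ee_rot']);p=np.array(s['tcp_pos']);print(s['time_s'],p,R[:,1],s['gripper_width'],R.T@s['wrist_force'])
print('travel',(p-[.5741,-.190,.1502])@R[:,1]*1000)
c=[]
for cam in ('top','scene'):
  i=r.capture(cam)
  for t in ('gate_handle','gate_bore','knob_grip'):
        print(cam,t,[(np.round(d['centre'],4),round(d['confidence'],2)) for d in r.place_of(cam,t)[:1]])
cv2.imwrite('pics/w8v.png',im[:,:,::-1])
E
```

```text
18.9 [ 0.546  -0.1986  0.1503] [-0.9543 -0.2989 -0.0056] 0.11339364017101307 [-1.9537 -6.5037  2.2638]
travel 29.42114613457787
top gate_handle []
top gate_bore []
top knob_grip [(array([0.5313, 0.0066, 0.1866]), 0.67)]
scene gate_handle [(array([ 0.5461, -0.2019,  0.1876]), 0.76)]
scene gate_bore [(array([ 0.6732, -0.1595,  0.1686]), 0.67)]
scene knob_grip [(array([0.5274, 0.0113, 0.1852]), 0.51)]
```

```bash
python3 - <<'E'
from h import *
np.set_printoptions(linewidth=200)
s=r.sense();R=np.array(s['ee_rot']);p=np.array(s['tcp_pos'])
h=np.array([.5745,-.190,0]);ex=np.array([-.955,-.297,0]);ey=np.array([.297,-.955,0])
for d in (0,16,32,48,64):
    print(d,[np.round(proj('wrist',h+ex*d/1000+ey*q+[0,0,.153-.02])) for q in (.066,.072,.08)])
im=cv2.imread('pics/w8.png',0)
u0,v0=np.round(proj('wrist',h+ex*.032+ey*.075+[0,0,.133])).astype(int)
print(u0,v0)
c=im[max(v0-50,0):v0+60:5,u0-100:u0+104:4]
for k,row in enumerate(c): print(max(v0-50,0)+5*k,' '.join('%3d'%x for x in row))
E
```

```text
0 [array([265., 147.]), array([265., 136.]), array([264., 120.])]
16 [array([295., 147.]), array([295., 136.]), array([295., 120.])]
32 [array([325., 148.]), array([325., 136.]), array([325., 120.])]
48 [array([355., 148.]), array([355., 136.]), array([356., 120.])]
64 [array([385., 148.]), array([386., 136.]), array([386., 120.])]
325 130
80 153 148 140 134 141 146 149 150 146 152 150 152 153 152 155 157 163 163 161 166 167 164 154 153 157 154 159 164 152 147 154 159 156 157 145 142 147 156 151 153 159 144 144 144 149 147 148 150 144 144 143
85 148 142 138 138 143 146 151 148 148 152 151 153 152 154 155 159 166 160 165 165 166 157 155 152 157 153 164 164 146 150 156 157 158 154 143 143 153 156 150 157 152 143 145 146 150 145 150 148 145 145 135
90  63  62  59  72  75  77  79  76  81  84  83  97 146 155 156 162 165 161 167 165 158 155 154 155 155 157 166 157 144 152 159 157 160 148 142 146 157 153 152 160 146 143 146 148 149 147 152 145 146 139 129
95  41  42  42  43  41  42  42  44  44  44  44  39  29 115 158 164 164 163 166 165 157 156 153 159 154 162 165 149 148 155 160 159 159 14
[... 3113 characters left out ...]
 212 210 209 209 209 209 211 210 211 211 211 210 210 210 205 153 192 145 144
175 210 210 210 212 214 215 215 214 213 212 211 212 211 211 211 210 210 211 211 212 211 212 121  85  86  84  83 137 212 213 213 213 212 210 210 209 209 209 210 211 211 212 211 212 211 211 203 158 189 140 141
180 212 212 213 213 213 214 214 213 213 212 211 210 210 210 209 208 208 210 211 210 210 210 107  83  86  85  83 153 211 212 213 212 213 211 211 210 210 209 209 210 212 211 212 210 211 211 195 167 186 137 140
185 214 214 213 213 212 213 213 213 212 212 210 210 209 207 208 208 209 210 210 210 209 208 106  83  86  85  83 157 212 212 211 213 211 212 211 210 210 209 209 211 212 211 210 210 210 209 184 173 183 138 142
```

Call:
carry_out(steps=[[[0,0.3,0],0],[[0,0.55,0],0],[[0,0.55,0],0],[[0,0.55,0],0],[[0,0.55,0],0],[[0,0.55,0],0]])

```text
time_s: 19.9
tcp_pos: [0.5433, -0.1994, 0.1502]
ee_rot: [[0.3, -0.954, 0.012], [-0.954, -0.3, -0.001], [0.005, -0.011, -1.0]]
wrist_force: [7.1, 3.1, -2.6]
gripper_width: 0.115
```

```bash
cat > m.py <<'E'
from h import *
np.set_printoptions(precision=4,suppress=True)
im=save('wrist','w9'); s=r.sense();R=np.array(s['ee_rot']);p=np.array(s['tcp_pos'])
print(s['time_s'],p,'width',s['gripper_width'],'F tool',R.T@s['wrist_force'],'travel',(p-[.5741,-.190,.1502])@R[:,1]*1000,'jv',np.abs(s['joint_velocities']).max())
g=cv2.cvtColor(im,cv2.COLOR_RGB2GRAY)
for v in (122,127,140,152,157,162): print(v,[int(x) for x in np.where(g[v,200:440]<135)[0]+200])
E
python3 m.py
```

```text
19.95 [ 0.5433 -0.1994  0.1503] width 0.11837604588543497 F tool [-0.7286 -8.665   3.5435] travel 32.216963382230645 jv 0.08187354585068995
122 [321, 322, 323, 324]
127 [321, 322, 323, 324]
140 [255, 256, 257, 258, 288, 289, 290, 291, 321, 322, 323, 324, 325, 354, 355, 356, 357, 388, 389, 390]
152 [314, 315, 316, 317, 318, 319, 320, 321, 322, 323, 324, 325, 326, 327, 328, 329, 330, 331, 332, 333]
157 [312, 313, 314, 315, 316, 317, 318, 319, 320, 321, 322, 323, 324, 325, 326, 327, 328, 329, 330, 331, 332, 333]
162 [312, 313, 314, 315, 316, 317, 318, 319, 320, 321, 322, 323, 324, 325, 326, 327, 328, 329, 330, 331, 332, 333]
```

```bash
python3 m.py | head -1; python3 - <<'E'
from h import *
r.capture('scene')
for t in ('solder_reel','solder_sucker'): print(t,[np.round(d['centre'],4) for d in r.place_of('scene',t)[:1]])
print(r.finish_job())
E
```

```text
20.0 [ 0.5433 -0.1994  0.1503] width 0.1159494512381308 F tool [-0.981  -7.0397  2.8376] travel 32.22313134971327 jv 0.04471428629309963
solder_reel [array([0.6392, 0.0481, 0.1504])]
solder_sucker [array([ 0.6102, -0.0762,  0.1524])]
the job is handed in; nothing more can be done
None
```

I turned the fan-speed knob anticlockwise to its end stop and let go. I then gripped the gate pull, drew it to half open, and handed the job in at about 20 s while still holding it.

**Knob:** The twisting moment rose to about 0.6 N m at the stop. After I let go, the wrist picture showed the pointer at half past seven. I did not check it again after moving to the gate.

**Gate:** The fingertips had travelled 32.2 mm, and in the wrist picture the crossbar was centred on the longest mark. The wrist force along the pull was 7–9 N, against the 8.5 N expected at half open. The opening read about 10 mm, matching the lip, and the arm was still.

**Bystanders:** By the networks, the solder reel and solder sucker moved no more than about 2 mm, which is within their error. I did not re-measure the things on the bench; the arm only passed well above them.

**What disagreed:**
- **Fingertip height:** The first knob grasp closed on air. By touching the bar I found the shut fingertips about 23 mm higher than the reported TCP height. I corrected for this from then on.
- **Gate travel:** After the first pull the networks suggested about 32–34 mm. The scale marks and the arm's own reading both gave about 29 mm, so I trusted those and pulled slightly further.
- **Pictures:** The viewer's 12-picture limit was reached, so the final gate check was read from the image pixels by script.

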